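# Unstack the sample containers onto their stations

### The job

The four closed sample containers have been left in one stack on the bench. Take the stack apart and stand the small white vial in the middle of the cork pad, the amber jar in the middle of the light base's round glass, the metal tin in the middle of the balance's round pan, and the grey slide box in the middle of the black rubber mat with its long side along the mat's long side. Keep all four containers upright throughout, and leave the open glass dish with the specimens in it undisturbed.

Things in the scene. Friction and masses are not known exactly. Their poses are not given: they have to be found in the camera images.
- vial: Small white plastic capped vial, a plain upright cylinder 28 mm in diameter and 36 mm tall, about 30 g; on top of the stack at the start, standing on the jar's flat lid. Origin: centre of its underside; z up along its axis.
- jar: Amber glass jar with a flat black lid, an upright cylinder 43 mm in diameter and 32 mm tall, about 70 g; second from the top of the stack, standing on the tin's flat lid. Origin: centre of its underside; z up.
- tin: Bare aluminium sample tin with a flat lid, an upright cylinder 58 mm in diameter and 30 mm tall, about 90 g; third from the top of the stack, standing on the slide box. Origin: centre of its underside; z up.
- slide_box: Closed grey plastic slide box, 90 mm long (its x) by 64 mm wide (its y) by 30 mm tall, about 140 g; bottom of the stack, standing loose on the table. Origin: centre of its underside; z up. Which of its two ends points which way does not matter. The containers of the stack are centred on one another within about 5 mm each.
- cork_top (a point): Centre of the top face of the flat cork pad, a bare round disc 64 mm in diameter whose top is 10 mm above the table; fixed to the table. z up. The vial's place.
- light_top (a point): Centre of the top face of the light base: a low round grey housing 116 mm in diameter with a flat round white-backed glass 84 mm in diameter in its middle, 22 mm above the table (the housing's rim is 20 mm above it); fixed. z up. The jar's place.
- balance_pan (a point): Centre of the top face of the balance's flat round steel pan, 90 mm in diameter, 34 mm above the table, on a white rectangular body (118 by 100 mm, 26 mm tall) with a small green display along one edge, the point's -x side; the body reaches 70 mm from the point to that side, 48 mm to the other and 50 mm either way along y. Fixed; the pan does not sink. The tin's place.
- mat_top (a point): Centre of the top face of the flat black rubber mat, 120 mm long (its x) by 94 mm wide (its y), 4 mm thick, its top 4 mm above the table; fixed. z up. The slide box's place.
- dish: Open glass dish, 64 mm in diameter and 14 mm tall, with two small specimen chips fixed inside it; stands loose on the table among the other things and must be left alone. Origin: centre of its underside; z up.
Mind the look-alikes: they are no part of the job. Leave any purple look-alike of the vial alone.

How it is judged:
By the outcome, as a careful person would: the job done as asked, in the order asked, and still so for the second after the job is handed in, with the robot touching nothing.
It also fails if it takes over 120 s, if anything falls off the work surface, if the arm or the gripper's body presses on something with over 40 N, if the wrist force passes 120 N, or if a joint passes its speed limit or range.

### The arm

A 7-joint arm with a two-finger parallel gripper is mounted at the origin on the work surface. World frame = base frame: x ahead of the robot, y to its left, z up, the work surface at z = 0. Lengths are in m, angles in rad, forces in N, time in s.
With the tool pointing down it reaches from about 0.35 to 0.9 m from the base axis. Payload 8.1 kg.
Tool frame: the origin (TCP) lies at the very end of the fingers, on their centre line; the grasp point (between the pads) lies 19 mm behind it; z points along the fingers, y is the direction in which the jaws open and shut (so a half turn about z gives the same grasp; the last joint's range is limited). The gripper opens to 92 mm and grips with 3 to 60 N. Pads are 19 mm wide; open, the fingers measure 130 mm over their backs; the gripper's body (75 mm by 190 mm) begins 47 mm behind the grasp point.
Start: joints at [1.23, 0.434, 0.025, 1.573, -0.012, 1.134, -0.075], TCP at [0.147, -0.607, 0.193] pointing down, gripper open.
Joint ranges: [-2.62, 2.62], [-0.44, 2.09], [-1.27, 1.32], [0.08, 2.57], [-1.32, 4.46], [0.12, 2], [-2.74, 2.74]. Speed limits (rad/s): [2.22, 2.22, 3.01, 3.01, 3.14, 3.14, 3.14].

### API

Orientations are given as a rotation vector (axis times angle).
In Python, from station import readout, vision, arm gives the robot as it stands. The module is installed in compiled form; this text tells all that it offers.
- The arm moves only by the shell command python3 -m handwheel 'ROWS'. ROWS is JSON, a list of rows, each a list of 7 numbers: the turn, a rotation vector about the tool's x, y, z in rad, then the shift along the tool's x, y, z in cm, then the opening, from -1 (shut) to 1 (fully open), so that 0 is half open. A call has 1 to 12 rows; each row shifts and turns the commanded pose from where the row before left it, along the tool's axes as they then stand; what a row does not reach is not made up. A row lasts 1/8 s, in which the tool goes at most 62.5 mm and 10.7 degrees, less where a joint would pass 70% of its speed; a pose out of reach is approached as far as the arm can. A call with a gripper value outside its range is refused whole. The fingers move at their own pace and stop on an object; the grip force is fixed at half the most. Time passes only in rows, so rows that do not move let the fingers close. It gives the time, the measured TCP pose, the force and the opening at its end, in the units of the state.
- readout.get_state(): the state, without advancing time (a new reading comes with each control period).
- vision.read_camera(name): name is "side" or "top" or "wrist"; returns a dict with "pixels" (400x640x3 uint8, blue, green, red), "range_z" (400x640 float32, m along the optical axis (not along the pixel's ray), 0 where there is no reading), "K" (3x3 intrinsics, pixels), "rvec" (rotation vector, rad) and "tvec" (3), from world to camera coordinates, as OpenCV has them. Camera axes: x right, y down, z forward; pixel columns grow to the right and rows downward; lengths in m; the calibration is good to about 2 mm. A picture is of the moment at which its call begins.
- arm.close_job(): hands the job in, once; it reports no verdict.
The state is a dict: "clock": time; "joint_positions": joint angles; "dq": joint speeds; "tau": joint torques, N m; "tool_pos": TCP position; "ee_rot": TCP orientation; "contact_force": force on the tool from outside, world axes, zero at the start; "torque": the same for the moment, N m; "gripper_width": opening from 0.0 (shut) to 1.0 (fully open).
Only numpy, scipy, OpenCV 4.12 (cv2) and the standard library are available. Lean on these libraries where they do the work, as an engineer would, in place of code of your own. Each camera call takes 0.05 s, during which the arm holds its last target. There are 200 camera calls.

## Working session

There is one attempt and no reset: what is moved stays moved. The work goes in short steps, Python scripts to look and compute and a shell command to move; the robot and the scene stay as the last step left them, time stands still between calls to the robot, and variables do not carry over. Pictures are saved under pics/ and viewed, about 12 in all and at most 16, crops included, and the job is handed in when it is done.

```bash
mkdir -p pics; cat > h.py <<'E'
import numpy as np, cv2
from station import readout, vision, arm
def shot(n,fn=None):
    d=vision.read_camera(n)
    if fn: cv2.imwrite('pics/'+fn,d['pixels'])
    np.savez('/tmp/%s.npz'%n,**d)
    return d
def load(n): return dict(np.load('/tmp/%s.npz'%n))
def cloud(d):
    K=np.array(d['K']);R=cv2.Rodrigues(np.array(d['rvec'],float))[0];t=np.array(d['tvec'],float).ravel()
    v,u=np.mgrid[:400,:640];z=d['range_z']
    P=np.stack([(u-K[0,2])/K[0,0]*z,(v-K[1,2])/K[1,1]*z,z],-1)
    W=(P-t)@R; W[z==0]=np.nan
    return W
def st():
    s=readout.get_state();print({k:np.round(s[k],4).tolist() for k in('clock','joint_positions','tool_pos','ee_rot','contact_force','gripper_width')});return s
E
python3 - <<'E'
from h import *
st()
a=shot('top','top0.png');b=shot('side','side0.png')
for d in(a,b):
    R=cv2.Rodrigues(np.array(d['rvec'],float))[0];print(d['K'].tolist() if hasattr(d['K'],'tolist') else d['K'],-R.T@np.array(d['tvec']).ravel(),R[2])
E
```

```text
{'clock': 0.0, 'joint_positions': [1.2304, 0.4352, 0.025, 1.5741, -0.0116, 1.134, -0.0751], 'tool_pos': [0.147, -0.6069, 0.1927], 'ee_rot': [-3.1179, -0.3723, 0.0005], 'contact_force': [-0.6298, -0.3663, 0.2299], 'gripper_width': 1.0018}
[[403.7238934365779, 0.0, 318.4032434511782], [0.0, 403.7238934365779, 200.45243401203678], [0.0, 0.0, 1.0]] [0.45061661 0.00776029 0.88631737] [ 0.07879304 -0.02955355 -0.99645283]
[[458.02601952641305, 0.0, 311.90649685184815], [0.0, 458.02601952641305, 206.71071968888864], [0.0, 0.0, 1.0]] [0.3415175  0.59230718 0.75996685] [ 0.16831239 -0.65362337 -0.73786681]
```

View pics/top0.png

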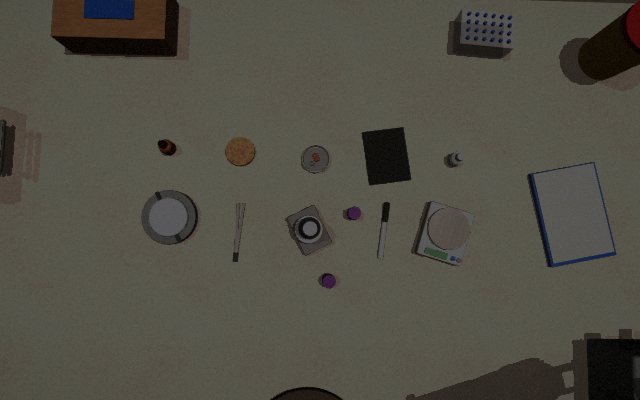

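View pics/side0.png

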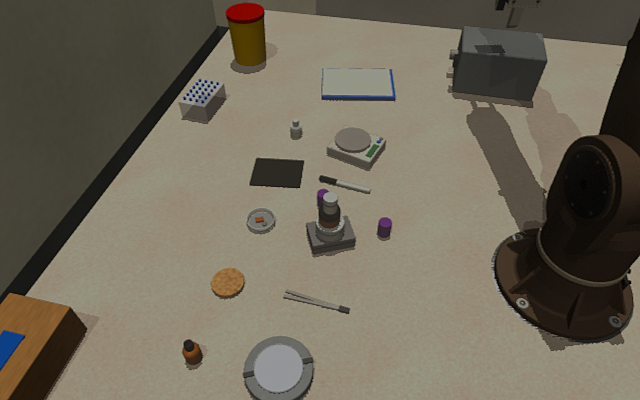

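The top view shows the stack at about (310,229) with the white vial on top. Purple look-alikes are at (354,213) and (328,281), and they are not the target. The cork pad is at (240,151), the light base at (169,217), the balance at (447,232), the mat at (386,156) and the dish at (315,159). Next I'll measure from both views.

```bash
cat > m.py <<'E'
from h import *
W={n:cloud(load(n)) for n in('top','side')}; I={n:load(n)['pixels'] for n in W}
hsv={n:cv2.cvtColor(I[n],cv2.COLOR_BGR2HSV) for n in W}
def sel(n,c,r,z0,z1,f=None):
    P=W[n];m=(np.hypot(P[...,0]-c[0],P[...,1]-c[1])<r)&(P[...,2]>z0)&(P[...,2]<z1)
    if f is not None:m&=f[n]
    return P[m]
def rep(name,c,r,z0,z1,f=None):
    for n in W:
        p=sel(n,c,r,z0,z1,f)
        if len(p)<8: print(name,n,'few',len(p));continue
        (cc,rad)=cv2.minEnclosingCircle(p[:,:2].astype(np.float32)); rr=cv2.minAreaRect((p[:,:2]*1000).astype(np.float32))
        print(name,n,len(p),'med',np.round(np.median(p,0),4),'circ',np.round(cc,4),round(rad,4),'rect',np.round(rr[0],1),np.round(rr[1],1),round(rr[2],1))
E
python3 - <<'E'
from m import *
for nm,px in dict(stack=(310,229),cork=(240,151),light=(169,217),pan=(447,230),mat=(386,156),dish=(315,159),p1=(354,213),p2=(328,281),clip1=(158,195),clip2=(180,238),bot1=(167,148),bot2=(455,159),knife=(384,230),twz=(238,230),floor=(280,300)).items():
    q=W['top'][px[1]-3:px[1]+4,px[0]-3:px[0]+4].reshape(-1,3);print(nm,np.round(np.nanmedian(q,0),4))
c=np.nanmedian(W['top'][226:232,307:313].reshape(-1,3),0)
for n in W:
    p=sel(n,c,.08,.015,.2);h=np.histogram(p[:,2],bins=np.arange(.015,.2,.005));print(n,[(round(b*1e3),int(x)) for x,b in zip(*h) if x])
E
```

```text
stack [4.566e-01 2.000e-04 1.284e-01]
cork [0.6254 0.155  0.0099]
light [0.4784 0.2985 0.0213]
pan [ 0.4597 -0.2918  0.0347]
mat [ 0.622  -0.167   0.0053]
dish [ 0.6111 -0.0094  0.0088]
p1 [ 0.4925 -0.0931  0.0365]
p2 [ 0.3499 -0.04    0.0362]
clip1 [0.5248 0.3231 0.0212]
clip2 [0.4344 0.2739 0.021 ]
bot1 [0.6236 0.3032 0.0352]
bot2 [ 0.6123 -0.3107  0.0318]
knife [ 0.4579 -0.1618  0.0105]
twz [0.4531 0.1552 0.0034]
floor [0.3042 0.061  0.0004]
top [(25, 288), (30, 367), (45, 2), (50, 5), (55, 101), (60, 139), (85, 5), (90, 190), (95, 11), (115, 8), (125, 159), (130, 10)]
side [(15, 68), (20, 72), (25, 124), (30, 443), (35, 39), (40, 45), (45, 39), (50, 51), (55, 64), (60, 172), (65, 38), (70, 31), (75, 38), (80, 32), (85, 33), (90, 139), (95, 48), (100, 25), (105, 25), (110, 20), (115, 27), (120, 24), (125, 98), (130, 41)]
```

```bash
python3 - <<'E'
from m import *
rep('vial',(.457,0),.03,.122,.135)
rep('jar',(.457,0),.04,.086,.1)
rep('tin',(.457,0),.04,.055,.067)
rep('box',(.457,0),.07,.025,.036)
cork={n:(hsv[n][...,1]>90)&(hsv[n][...,2]>60) for n in W}
rep('cork',(.625,.155),.042,.005,.016,cork)
rep('light',(.478,.2985),.075,.015,.03)
glass={n:(hsv[n][...,2]>125) for n in W}
rep('glass',(.478,.2985),.06,.015,.03,glass)
rep('pan',(.46,-.292),.06,.0315,.04)
rep('body',(.46,-.292),.1,.02,.0295)
rep('bal',(.46,-.292),.1,.02,.04)
dark={n:(hsv[n][...,2]<60) for n in W}
rep('mat',(.622,-.167),.085,-.01,.015,dark)
rep('dish',(.611,-.009),.05,.005,.03)
rep('p1',(.4925,-.0931),.03,.03,.045)
E
```

```text
vial top 169 med [4.585e-01 4.000e-04 1.282e-01] circ [0.4582 0.0006] 0.0138 rect [458.1   0.7] [26.5 25.2] 45.9
vial side 152 med [0.4581 0.0039 0.129 ] circ [0.4594 0.0012] 0.0154 rect [458.7   1.3] [25.6 28.8] 6.8
jar top 206 med [0.4606 0.0048 0.0926] circ [0.4595 0.0019] 0.0217 rect [458.9   1.9] [41.6 41.6] 45.7
jar side 215 med [0.4582 0.0132 0.0937] circ [0.4605 0.0033] 0.0229 rect [459.5   5.8] [42.4 38.4] 1.7
tin top 240 med [0.449  0.0061 0.0603] circ [0.4572 0.0027] 0.0288 rect [457.2   2.6] [57.2 55.2] 0.7
tin side 256 med [0.4496 0.0198 0.0614] circ [0.4576 0.0041] 0.029 rect [455.8   9.7] [56.3 44.8] 18.1
box top 655 med [ 0.4495 -0.0013  0.0302] circ [0.4558 0.0018] 0.0537 rect [456.    1.3] [90.  63.9] 26.9
box side 575 med [0.4537 0.0147 0.0314] circ [0.4572 0.0011] 0.0548 rect [455.8   2. ] [91.2 65.9] 27.1
cork top 642 med [0.6259 0.1554 0.0099] circ [0.6262 0.1558] 0.0319 rect [626.7 154.9] [60.8 61.1] 2.8
cork side 751 med [0.6253 0.1576 0.0113] circ [0.6264 0.1552] 0.0331 rect [626.7 156. ] [62.9 62.7] 55.9
light top 2337 med [0.4787 0.2995 0.0208] circ [0.4797
[... 915 characters left out ...]
.0746 rect [ 453.2 -290.8] [103.6 119.3] 72.7
mat top 2293 med [ 0.6222 -0.1669  0.0046] circ [ 0.624  -0.1678] 0.0757 rect [ 623.5 -168. ] [121.6  97.2] 8.6
mat side 1330 med [ 0.621  -0.1629  0.0061] circ [ 0.6218 -0.1666] 0.0735 rect [ 621.6 -165.5] [118.3  95.7] 7.8
dish top 294 med [ 0.6153 -0.0094  0.0107] circ [ 0.6172 -0.0078] 0.0364 rect [612.6 -10.5] [62.6 62.5] 66.7
dish side 432 med [ 0.6144 -0.0107  0.0098] circ [ 0.6176 -0.0023] 0.046 rect [619.4  -7.4] [73.9 68.2] 6.6
p1 top 136 med [ 0.4926 -0.0931  0.0364] circ [ 0.4931 -0.0934] 0.0139 rect [492.6 -93.1] [25.5 25.9] 0.7
p1 side 80 med [ 0.4963 -0.0929  0.0376] circ [ 0.4938 -0.0928] 0.0147 rect [496.4 -93.7] [29.1 20.1] 70.4
```

```bash
python3 - <<'E'
import cv2,numpy as np
a=cv2.imread('pics/top0.png')[120:290,130:480]
b=cv2.imread('pics/side0.png')[130:270,240:440]
A=cv2.resize(a,(700,340),interpolation=3);cv2.imwrite('pics/c1.png',np.vstack([A,np.pad(cv2.resize(b,(370,259),interpolation=3),((0,0),(0,330),(0,0)))]))
E
```

```text
(no output)
```

View pics/c1.png

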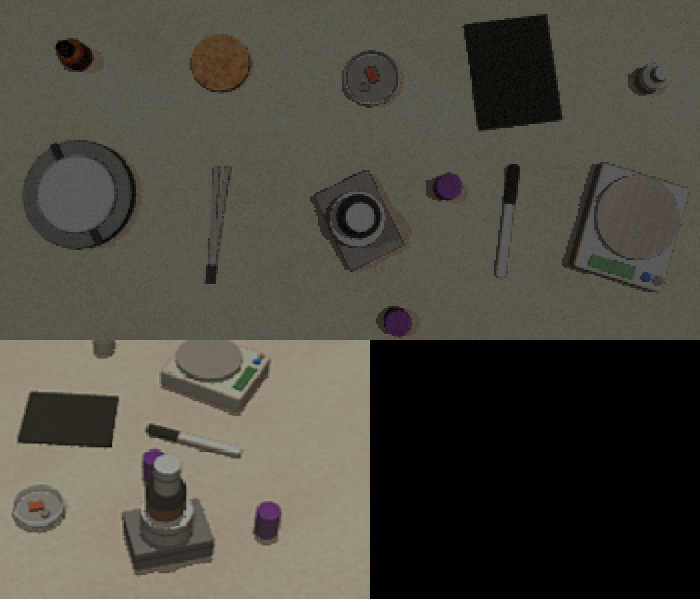

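The crop confirms the layout. The white vial stands on the amber jar, which stands on the tin, which stands on the grey box; the purple vials stand apart. Box yaw is about 27°, mat yaw about 8.2°. Now I'll move above the stack, turning the tool square to the world axes on the way.

```bash
python3 -m handwheel '[[0,0,0.119,0,0,-2.5,1],[0,0,0.118,0,0,-2.5,1],[0,0,0,2.2,-4.3,0,1],[0,0,0,2.2,-4.3,0,1],[0,0,0,2.2,-4.3,0,1],[0,0,0,2.2,-4.3,0,1],[0,0,0,2.2,-4.3,0,1],[0,0,0,2.2,-4.3,0,1],[0,0,0,2.2,-4.3,0,1],[0,0,0,2.2,-4.3,0,1],[0,0,0,2.2,-4.3,0,1],[0,0,0,2.2,-4.3,0,1]]'; python3 -m handwheel '[[0,0,0,2,-4.4,0,1],[0,0,0,2,-4.4,0,1],[0,0,0,2,-4.4,0,1],[0,0,0,2,-4.4,0,1],[0,0,0,0,0,0,1],[0,0,0,0,0,0,1]]'; python3 -c "
from h import *
st();d=shot('wrist','w1.png');R=cv2.Rodrigues(np.array(d['rvec'],float))[0];print(-R.T@np.array(d['tvec']).ravel(),R[2])
W=cloud(d)
for z0,z1,nm in((.122,.135,'vial'),(.086,.1,'jar'),(.055,.067,'tin'),(.025,.036,'box')):
    m=(np.hypot(W[...,0]-.457,W[...,1])<.07)&(W[...,2]>z0)&(W[...,2]<z1);p=W[m]
    if len(p)>20:
        print(nm,len(p),np.round(np.median(p,0),4),cv2.minEnclosingCircle(p[:,:2].astype(np.float32)),cv2.minAreaRect((p[:,:2]*1000).astype(np.float32)))
"
```

```text
clock: 1.6
tool_pos: [0.3672, -0.1758, 0.2434]
ee_rot: [3.141, 0.001, -0.0]
contact_force: [1.0, -0.8, -0.8]
gripper_width: 0.999
clock: 2.35
tool_pos: [0.4463, -0.0018, 0.243]
ee_rot: [3.141, 0.001, -0.002]
contact_force: [0.4, 0.0, 0.4]
gripper_width: 0.998
{'clock': 2.35, 'joint_positions': [0.3107, 0.1371, -0.4748, 1.8754, 0.0689, 1.1461, -1.7588], 'tool_pos': [0.4463, -0.0018, 0.243], 'ee_rot': [3.1412, 0.0013, -0.0017], 'contact_force': [0.3533, 0.044, 0.3854], 'gripper_width': 0.9984}
[ 0.5246974  -0.0020865   0.43434385] [-2.88532870e-01 -3.51424111e-05 -9.57469990e-01]
vial 530 [0.4597 0.0008 0.1279] ((0.4589252471923828, 0.0010186905274167657), 0.013901821337640285) ((459.10272216796875, 1.2864294052124023), (26.787981033325195, 26.955364227294922), 88.23294067382812)
jar 501 [0.4702 0.0046 0.0921] ((0.4599350392818451, 0.0024199557956308126), 0.02188034914433956) ((462.07440185546875, 2.703157424926758), (39.104095458984375, 43.15998840332031), 6.550288677215576)
tin 427 [0.4729 0.0064 0.0598] ((0.45820772647857666, 0.003493684809654951), 0.028847692534327507) ((460.0281982421875, 3.5691909790039062), (53.478755950927734, 56.40655517578125), 5.846465110778809)
box 1359 [4.753e-01 2.000e-04 2.980e-02] ((0.45658817887306213, 0.0017929585883393884), 0.05395481362938881) ((456.7568664550781, 1.9824905395507812), (90.1474838256836, 63.98872756958008), 26.88205909729004)
```

Wrist depth agrees with the top and side views within 1–2 mm. Picking the vial.

```bash
python3 -m handwheel '[[0,0,0,1.27,-0.28,2,1],[0,0,0,0,0,4,1],[0,0,0,0,0,4,1],[0,0,0,0,0,2.75,1],[0,0,0,0,0,1.5,1],[0,0,0,0,0,0,1]]'; python3 -m handwheel '[[0,0,0,0,0,0,-1],[0,0,0,0,0,0,-1],[0,0,0,0,0,0,-1],[0,0,0,0,0,0,-1],[0,0,0,0,0,0,-1],[0,0,0,0,0,0,-1]]'
```

```text
clock: 3.15
tool_pos: [0.4589, 0.0008, 0.1005]
ee_rot: [3.141, -0.001, -0.002]
contact_force: [-0.1, -0.8, -0.0]
gripper_width: 1.0
clock: 3.9
tool_pos: [0.4594, 0.0016, 0.1009]
ee_rot: [3.142, 0.001, -0.0]
contact_force: [-0.4, -0.2, -0.4]
gripper_width: 0.393
```

```bash
python3 -m handwheel '[[0,0,0,0,0,0,-1],[0,0,0,0,0,0,-1],[0,0,0,0,0,0,-1]]'
```

```text
clock: 4.28
tool_pos: [0.4595, 0.0016, 0.1009]
ee_rot: [3.142, 0.001, -0.0]
contact_force: [-0.6, 0.8, -0.3]
gripper_width: 0.069
```

```bash
python3 -m handwheel '[[0,0,0,0,0,0,-1]]'; python3 - <<'E'
from h import *
st();a=shot('wrist');b=shot('side')
cv2.imwrite('pics/v2.png',np.vstack([cv2.resize(a['pixels'],(480,300)),cv2.resize(b['pixels'][150:300,240:480],(480,300),interpolation=3)]))
E
```

```text
clock: 4.4
tool_pos: [0.4595, 0.0016, 0.1009]
ee_rot: [3.142, 0.001, -0.0]
contact_force: [-0.2, -0.4, -0.2]
gripper_width: 0.007
{'clock': 4.4, 'joint_positions': [0.2507, 0.3213, -0.4557, 2.0484, 0.1928, 0.8121, -1.8881], 'tool_pos': [0.4595, 0.0016, 0.1009], 'ee_rot': [3.1415, 0.0011, -0.0], 'contact_force': [-0.2433, -0.3696, -0.2437], 'gripper_width': 0.0074}
```

View pics/v2.png

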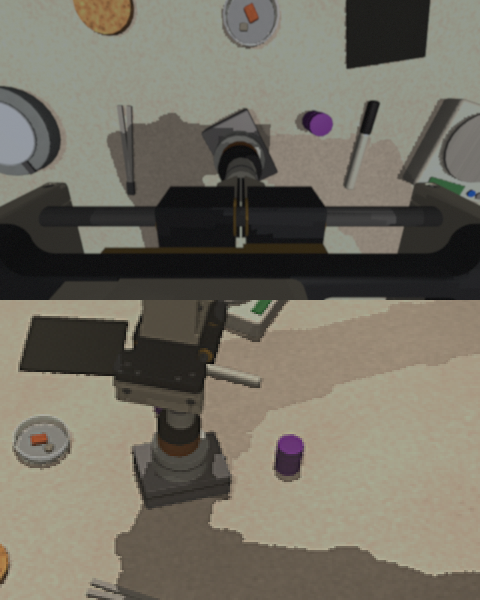

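The fingers shut empty, but the vial still seems upright on the jar. I'll check where the fingers and the vial really are.

```bash
python3 - <<'E'
from h import *
for n in('wrist','side'):
    d=load(n);W=cloud(d);R=cv2.Rodrigues(np.array(d['rvec'],float))[0];print(n,-R.T@np.array(d['tvec']).ravel())
    m=(np.hypot(W[...,0]-.459,W[...,1])<.06)&(W[...,2]>.085)&(W[...,2]<.2)
    for z in np.arange(.085,.2,.005):
        p=W[m&(W[...,2]>=z)&(W[...,2]<z+.005)]
        if len(p): print(round(z*1e3),len(p),np.round(p.min(0)[:2],3),np.round(p.max(0)[:2],3))
a=load('wrist')['pixels'][190:350,240:400];b=load('side')['pixels'][180:260,280:360]
cv2.imwrite('pics/v3.png',np.hstack([cv2.resize(a,(400,400),interpolation=3),cv2.resize(b,(400,400),interpolation=3)])*1)
E
```

```text
wrist [0.53766188 0.00118362 0.29230232]
85 96 [ 0.466 -0.018] [0.482 0.021]
90 1155 [ 0.448 -0.019] [0.481 0.024]
95 85 [ 0.461 -0.012] [0.473 0.014]
100 85 [ 0.459 -0.013] [0.473 0.015]
105 92 [ 0.462 -0.012] [0.473 0.014]
110 68 [ 0.462 -0.013] [0.473 0.014]
115 152 [ 0.46  -0.013] [0.473 0.015]
120 112 [ 0.463 -0.012] [0.473 0.014]
125 326 [ 0.446 -0.011] [0.473 0.013]
130 11 [ 0.469 -0.003] [0.471 0.006]
135 82 [ 0.469 -0.007] [0.472 0.01 ]
140 164 [ 0.469 -0.013] [0.472 0.017]
145 233 [ 0.469 -0.016] [0.472 0.018]
150 165 [ 0.469 -0.016] [0.472 0.018]
155 65 [ 0.468 -0.003] [0.472 0.005]
160 68 [ 0.469 -0.002] [0.472 0.005]
165 65 [ 0.469 -0.002] [0.471 0.005]
170 61 [ 0.469 -0.001] [0.47  0.004]
175 58 [ 0.45  -0.001] [0.47  0.004]
180 89 [ 0.451 -0.001] [0.458 0.004]
185 27 [ 0.451 -0.001] [0.457 0.004]
side [0.3415175  0.59230718 0.75996685]
85 35 [0.438 0.004] [0.479 0.024]
90 137 [ 0.438 -0.01 ] [0.481 0.024]
95 43 [ 0.441 -0.007] [0.478 0.023]
100 23 [0.445 0.002] [0.47  0.015]
105 27 [0.445 0.004] [0.47  0.015]
110 16 [0.447 0.005] [0.47  0.016]
115 16 [0.448 0.009] [0.47  0.016]
120 1 [0.457 0.014] [0.457 0.014]
```

View pics/v3.png

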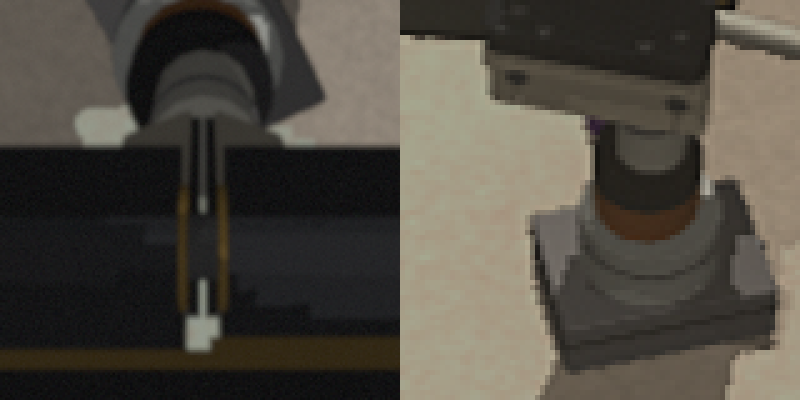

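The fingertips are at z ≈ 0.13, just above the vial top, although the readout says 0.101. So the real finger end is about 30 mm above the reported TCP. I'll raise the arm and measure that offset properly.

```bash
python3 -m handwheel '[[0,0,0,0,0,-4,-1],[0,0,0,0,0,-4,-1],[0,0,0,0,0,0,-1]]'; python3 - <<'E'
from h import *
s=st();T=s['tool_pos']
for n in('wrist','side'):
    d=shot(n);W=cloud(d)
    m=(np.abs(W[...,0]-T[0])<.04)&(np.abs(W[...,1]-T[1])<.06)&(W[...,2]>.14)&(W[...,2]<.32)
    for z in np.arange(.14,.3,.004):
        p=W[m&(W[...,2]>=z)&(W[...,2]<z+.004)]
        if len(p): print(n,round(z*1e3),len(p),np.round(p.min(0)[:2],3),np.round(p.max(0)[:2],3))
E
```

```text
clock: 4.88
tool_pos: [0.4615, 0.0019, 0.1836]
ee_rot: [3.141, 0.001, 0.009]
contact_force: [0.5, 0.3, -0.8]
gripper_width: 0.0
{'clock': 4.875, 'joint_positions': [0.2889, 0.2174, -0.4802, 1.9417, 0.1196, 1.0043, -1.8157], 'tool_pos': [0.4615, 0.0019, 0.1836], 'ee_rot': [3.1415, 0.0009, 0.0087], 'contact_force': [0.4865, 0.3285, -0.7926], 'gripper_width': 0.0002}
wrist 216 46 [ 0.471 -0.005] [0.473 0.009]
wrist 220 89 [ 0.471 -0.008] [0.474 0.012]
wrist 224 150 [ 0.471 -0.012] [0.473 0.016]
wrist 228 179 [ 0.471 -0.015] [0.474 0.019]
wrist 232 183 [ 0.471 -0.015] [0.474 0.018]
wrist 236 58 [ 0.471 -0.006] [0.473 0.006]
wrist 240 64 [ 0.47  -0.002] [0.473 0.005]
wrist 244 62 [ 0.47  -0.002] [0.473 0.005]
wrist 248 58 [ 0.47  -0.002] [0.473 0.005]
wrist 252 48 [ 0.47  -0.001] [0.473 0.004]
wrist 256 29 [ 0.471 -0.   ] [0.472 0.004]
wrist 260 143 [ 0.452 -0.001] [0.46  0.004]
wrist 264 2 [0.456 0.002] [0.456 0.003]
wrist 276 23 [ 0.459 -0.001] [0.465 0.004]
wrist 280 2 [0.462 0.004] [0.462 0.004]
wrist 284 36 [ 0.497 -0.028] [0.497 0.03 ]
wrist 288 963 [ 0.471 -0.029] [0.498 0.032]
wrist 292 1450 [ 0.47  -0.058] [0.498 0.062]
wrist 296 4363 [ 0.481 -0.058] [0.498 0.062]
side 284 5 [ 0.425 -0.021] [0.428 0.032]
side 288 17 [ 0.424 -0.03 ] [0.43  0.034]
side 292 22 [ 0.424 -0.02 ] [0.498 0.035]
side 296 53 [ 0.424 -0.058] [0.497 0.038]
```

The wrist view puts the finger end at z ≈ 0.216 and the body at 0.284, while the readout says 0.1836. So the true tip is the reported z plus about 33 mm, and xy agrees. From here I'll use tip = tool_pos.z + 0.033.

```bash
python3 -m handwheel '[[0,0,0,0,0,0,0.3],[0,0,0,0,0,0,0.3],[0,0,0,0,0,0,0.3],[0,0,0,0,0,0,0.3],[0,0,0,0,0,0,0.3],[0,0,0,0,0,0,0.3],[0,0,0,0,0,0,0.3]]'; python3 - <<'E'
from h import *
W=cloud(shot('wrist'));p=W[(np.hypot(W[...,0]-.457,W[...,1])<.04)&(W[...,2]>.122)&(W[...,2]<.135)];print(cv2.minEnclosingCircle(p[:,:2].astype(np.float32)))
f=W[(np.abs(W[...,0]-.472)<.015)&(np.abs(W[...,1])<.06)&(W[...,2]>.19)&(W[...,2]<.25)];print(np.round(np.sort(f[:,2])[[0,3,10,30]],4),f[:,1].min(),f[:,1].max())
E
```

```text
clock: 5.85
tool_pos: [0.4595, 0.0016, 0.1809]
ee_rot: [3.142, 0.001, 0.0]
contact_force: [0.4, 0.3, 0.3]
gripper_width: 0.647
((0.45869916677474976, 0.0010836340952664614), 0.014036484993994236)
[0.2134 0.2137 0.2144 0.2155] -0.04559494664718611 0.04843181268851919
```

```bash
python3 -m handwheel '[[0,0,0,-0.05,0,3,0.3],[0,0,0,0,0,3,0.3],[0,0,0,0,0,2.5,0.3],[0,0,0,0,0,1.8,0.3],[0,0,0,0,0,1,0.3],[0,0,0,0,0,0,0.3]]';python3 -m handwheel '[[0,0,0,0,0,0,-1],[0,0,0,0,0,0,-1],[0,0,0,0,0,0,-1],[0,0,0,0,0,0,-1],[0,0,0,0,0,0,-1],[0,0,0,0,0,0,-1]]'
```

```text
clock: 6.65
tool_pos: [0.4587, 0.0016, 0.0676]
ee_rot: [3.142, 0.001, -0.001]
contact_force: [-0.8, 0.1, 0.1]
gripper_width: 0.651
clock: 7.4
tool_pos: [0.4592, 0.0015, 0.0681]
ee_rot: [3.141, 0.001, 0.001]
contact_force: [-0.8, -0.3, 5.3]
gripper_width: 0.295
```

```bash
python3 -m handwheel '[[0,0,0,0,0,-1,-1],[0,0,0,0,0,-2,-1],[0,0,0,0,0,-3,-1],[0,0,0,0,0,-2,-1],[0,0,0,0,0,0,-1],[0,0,0,0,0,0,-1]]'; python3 - <<'E'
from h import *
W=cloud(shot('side'));p=W[(np.hypot(W[...,0]-.459,W[...,1])<.03)&(W[...,2]>.086)&(W[...,2]<.22)]
h=np.histogram(p[:,2],bins=np.arange(.085,.22,.005));print([(round(b*1e3),int(x)) for x,b in zip(*h) if x])
E
```

```text
clock: 8.15
tool_pos: [0.4585, 0.0015, 0.1474]
ee_rot: [3.141, 0.001, -0.001]
contact_force: [0.3, -0.5, -0.6]
gripper_width: 0.295
[(85, 27), (90, 255), (95, 58), (170, 2)]
```

```bash
python3 -m handwheel '[[0,0,0,1.5,-1.4,0,-1],[0,0,0,2.7,-2.5,0,-1],[0,0,0,2.8,-2.5,0,-1],[0,0,0,2.8,-2.5,0,-1],[0,0,0,2.8,-2.5,0,-1],[0,0,0,2.6,-2.5,0,-1],[0,0,0,1.57,-1.5,0,-1],[0,0,0,0,0,4,-1],[0,0,0,0,0,4,-1],[0,0,0,0,0,3,-1],[0,0,0,0,0,0,-1],[0,0,0,0,0,0,-1]]'
```

```text
clock: 9.7
tool_pos: [0.6273, 0.1568, 0.0386]
ee_rot: [-3.141, -0.002, -0.001]
contact_force: [0.0, -0.2, 0.3]
gripper_width: 0.296
```

```bash
python3 -m handwheel '[[0,0,0,-0.08,0.12,2,-1],[0,0,0,0,0,2,-1],[0,0,0,0,0,0.8,-1],[0,0,0,0,0,0.2,-1],[0,0,0,0,0,0.1,-1],[0,0,0,0,0,0,-1]]'
```

```text
clock: 10.45
tool_pos: [0.6261, 0.1547, -0.0126]
ee_rot: [-3.141, -0.001, -0.001]
contact_force: [0.3, -0.7, -0.2]
gripper_width: 0.297
```

```bash
python3 -m handwheel '[[0,0,0,0,-0.05,0.1,-1],[0,0,0,0,0,0.05,-1],[0,0,0,0,0,0,-1]]'
```

```text
clock: 10.82
tool_pos: [0.6262, 0.1551, -0.0137]
ee_rot: [-3.142, -0.001, -0.001]
contact_force: [-1.3, -0.9, 5.9]
gripper_width: 0.298
```

```bash
python3 -m handwheel '[[0,0,0,0,0,0,0.4],[0,0,0,0,0,0,0.4],[0,0,0,0,0,0,0.4],[0,0,0,0,0,0,0.4],[0,0,0,0,0,0,0.4],[0,0,0,0,0,-2,0.4],[0,0,0,0,0,-4,0.4],[0,0,0,0,0,-4,0.4],[0,0,0,0,0,-4,0.4],[0,0,0,-3,2.8,0,0.4],[0,0,0,-3,2.8,0,0.4],[0,0,0,-3,2.8,0,0.4]]';python3 -m handwheel '[[0,0,0,-2.6,2.5,0,0.4],[0,0,0,-2.6,2.5,0,0.4],[0,0,0,-2.4,2.0,0,0.4],[0,0,0,0,0,0,0.4],[0,0,0,0,0,0,0.4]]'; python3 - <<'E'
from h import *
W=cloud(shot('wrist'))
def r(nm,c,rr,z0,z1):
    p=W[(np.hypot(W[...,0]-c[0],W[...,1]-c[1])<rr)&(W[...,2]>z0)&(W[...,2]<z1)];print(nm,len(p),np.round(np.median(p[:,2]),4),cv2.minEnclosingCircle(p[:,:2].astype(np.float32)))
r('jar',(.459,.002),.04,.086,.1)
r('tin',(.459,.002),.04,.055,.067)
W=cloud(shot('top'))
r('vial',(.626,.155),.03,.038,.055)
r('jar',(.459,.002),.04,.086,.1)
E
```

```text
clock: 12.32
tool_pos: [0.5352, 0.0703, 0.1269]
ee_rot: [3.142, 0.002, 0.003]
contact_force: [0.8, 0.0, -0.5]
gripper_width: 0.703
clock: 12.95
tool_pos: [0.4608, 0.0014, 0.1265]
ee_rot: [-3.142, -0.001, -0.003]
contact_force: [0.1, -0.5, 0.4]
gripper_width: 0.701
jar 2190 0.0922 ((0.45963793992996216, 0.002615619683638215), 0.02211637608706951)
tin 798 0.0599 ((0.4577029347419739, 0.0033538690768182278), 0.029157765209674835)
vial 145 0.0461 ((0.6249822378158569, 0.15382979810237885), 0.014179856516420841)
jar 0 nan ((0.0, 0.0), 0.0)
  return _methods._mean(a, axis=axis, dtype=dtype,
  ret = ret.dtype.type(ret / rcount)
```

The vial stands upright on the cork, about 2 mm off centre. Next the jar.

```bash
python3 -m handwheel '[[0,0,0,-0.1,-0.1,2,0.4],[0,0,0,0,0,3,0.4],[0,0,0,0,0,2.2,0.4],[0,0,0,0,0,1.4,0.4],[0,0,0,0,0,0.6,0.4],[0,0,0,0,0,0,0.4],[0,0,0,0,0,0,-1],[0,0,0,0,0,0,-1],[0,0,0,0,0,0,-1],[0,0,0,0,0,0,-1],[0,0,0,0,0,0,-1]]';python3 -m handwheel '[[0,0,0,0,0,-1,-1],[0,0,0,0,0,-2,-1],[0,0,0,0,0,-3,-1],[0,0,0,0,0,-3,-1],[0,0,0,0,0,0,-1],[0,0,0,0,0,0,-1]]'
```

```text
clock: 14.42
tool_pos: [0.4592, 0.0018, 0.0338]
ee_rot: [3.141, 0.001, 0.001]
contact_force: [-0.9, 0.8, 7.3]
gripper_width: 0.466
clock: 15.18
tool_pos: [0.4584, 0.0017, 0.1231]
ee_rot: [3.141, 0.001, -0.001]
contact_force: [-0.0, -0.3, -1.1]
gripper_width: 0.46
```

```bash
python3 -m handwheel '[[0,0,0,0.2,-2,0,-1],[0,0,0,0.26,-3.5,0,-1],[0,0,0,0.26,-3.7,0,-1],[0,0,0,0.26,-3.7,0,-1],[0,0,0,0.26,-3.7,0,-1],[0,0,0,0.26,-3.7,0,-1],[0,0,0,0.26,-3.7,0,-1],[0,0,0,0.26,-3.5,0,-1],[0,0,0,0.14,-2.4,0,-1],[0,0,0,0,0,4,-1],[0,0,0,0,0,0,-1],[0,0,0,0,0,0,-1]]'; python3 - <<'E'
from h import *
st()
E
```

```text
clock: 16.68
tool_pos: [0.4801, 0.3006, 0.0835]
ee_rot: [3.141, 0.001, -0.001]
contact_force: [-0.6, 0.2, -0.4]
gripper_width: 0.465
{'clock': 16.675, 'joint_positions': [-0.2833, 0.5139, -0.5179, 1.8122, 0.3158, 0.8993, -2.5151], 'tool_pos': [0.4801, 0.3006, 0.0835], 'ee_rot': [3.141, 0.0007, -0.0013], 'contact_force': [-0.594, 0.1516, -0.4192], 'gripper_width': 0.4648}
```

```bash
python3 -m handwheel '[[0,0,0,0,-0.05,2.5,-1],[0,0,0,0,0,2.5,-1],[0,0,0,0,0,2,-1],[0,0,0,0,0,1.0,-1],[0,0,0,0,0,0.5,-1],[0,0,0,0,0,0.1,-1],[0,0,0,0,0,0,-1],[0,0,0,0,0,0,-1]]'
```

```text
clock: 17.68
tool_pos: [0.4805, 0.3016, -0.0021]
ee_rot: [-3.141, -0.001, -0.001]
contact_force: [0.1, 0.3, -1.0]
gripper_width: 0.461
```

```bash
python3 -m handwheel '[[0,0,0,-0.05,0.05,0.1,-1],[0,0,0,0,0,0.08,-1],[0,0,0,0,0,0,-1]]'
```

```text
clock: 18.05
tool_pos: [0.4797, 0.3008, -0.0041]
ee_rot: [3.141, 0.001, 0.0]
contact_force: [-2.2, -0.6, 4.6]
gripper_width: 0.463
```

```bash
python3 -m handwheel '[[0,0,0,0,0,0,0.5],[0,0,0,0,0,0,0.5],[0,0,0,0,0,0,0.5],[0,0,0,0,0,-1.5,0.5],[0,0,0,0,0,-3,0.8],[0,0,0,0,0,-3,0.8],[0,0,0,0,0,-3,0.8],[0,0,0,-0.2,3.5,0,0.8],[0,0,0,-0.3,4,0,0.8],[0,0,0,-0.3,4,0,0.8],[0,0,0,-0.3,4,0,0.8],[0,0,0,-0.3,4,0,0.8]]';python3 -m handwheel '[[0,0,0,-0.3,4,0,0.8],[0,0,0,-0.3,3.5,0,0.8],[0,0,0,-0.2,2.8,0,0.8],[0,0,0,0,0,0,0.8],[0,0,0,0,0,0,0.8]]'; python3 - <<'E'
from h import *
def r(nm,c,rr,z0,z1):
    p=W[(np.hypot(W[...,0]-c[0],W[...,1]-c[1])<rr)&(W[...,2]>z0)&(W[...,2]<z1)]
    print(nm,len(p),len(p) and (np.round(np.median(p[:,2]),4),cv2.minEnclosingCircle(p[:,:2].astype(np.float32))))
W=cloud(shot('wrist'))
r('tin',(.458,.003),.04,.055,.067)
r('box',(.456,.0015),.06,.025,.036)
W=cloud(shot('top'))
r('jar',(.48,.300),.04,.048,.06)
r('light',(.48,.3),.075,.015,.03)
E
```

```text
clock: 19.55
tool_pos: [0.466, 0.1048, 0.1017]
ee_rot: [-3.141, -0.001, -0.002]
contact_force: [-0.9, -0.0, 0.5]
gripper_width: 0.898
clock: 20.18
tool_pos: [0.4584, 0.0037, 0.1013]
ee_rot: [-3.141, -0.002, -0.002]
contact_force: [0.1, -0.7, 0.0]
gripper_width: 0.902
tin 3530 (np.float64(0.0599), ((0.4577261805534363, 0.003308687126263976), 0.02904435433447361))
box 2625 (np.float64(0.0298), ((0.45713913440704346, 0.0013185199350118637), 0.05409831553697586))
jar 380 (np.float64(0.054), ((0.4804067313671112, 0.3000262677669525), 0.0224698968231678))
light 1910 (np.float64(0.0206), ((0.4799342453479767, 0.29972532391548157), 0.05924305319786072))
```

The jar is centred on the glass within about 1 mm. Next the tin.

```bash
python3 -m handwheel '[[0,0,0,-0.07,0,2,0.8],[0,0,0,0,0.04,3,0.8],[0,0,0,0,0,2.4,0.8],[0,0,0,0,0,1.6,0.8],[0,0,0,0,0,0.7,0.8],[0,0,0,0,0,0,0.8],[0,0,0,0,0,0,-1],[0,0,0,0,0,0,-1],[0,0,0,0,0,0,-1],[0,0,0,0,0,0,-1],[0,0,0,0,0,0,-1],[0,0,0,0,0,0,-1]]';python3 -m handwheel '[[0,0,0,0,0,-1,-1],[0,0,0,0,0,-2,-1],[0,0,0,0,0,-3,-1],[0,0,0,0,0,-3,-1],[0,0,0,0,0,0,-1],[0,0,0,0,0,0,-1]]'
```

```text
clock: 21.78
tool_pos: [0.4576, 0.0024, 0.004]
ee_rot: [3.141, 0.001, 0.001]
contact_force: [-1.2, -0.4, 6.2]
gripper_width: 0.626
clock: 22.52
tool_pos: [0.4568, 0.0022, 0.0933]
ee_rot: [3.141, 0.001, -0.001]
contact_force: [-0.0, 0.5, -1.8]
gripper_width: 0.625
```

```bash
python3 -m handwheel '[[0,0,0,0.06,2,0,-1],[0,0,0,0.08,3.5,0,-1],[0,0,0,0.09,3.7,0,-1],[0,0,0,0.09,3.7,0,-1],[0,0,0,0.09,3.7,0,-1],[0,0,0,0.09,3.7,0,-1],[0,0,0,0.08,3.7,0,-1],[0,0,0,0.06,3.4,0,-1],[0,0,0,0.04,2.26,0,-1],[0,0,0,0,0,3,-1],[0,0,0,0,0,0,-1],[0,0,0,0,0,0,-1]]'
```

```text
clock: 24.02
tool_pos: [0.4642, -0.2934, 0.0636]
ee_rot: [-3.141, -0.003, 0.001]
contact_force: [-0.4, -0.1, -1.3]
gripper_width: 0.625
```

```bash
python3 - <<'E'
from h import *
W=cloud(shot('wrist','w5.png'))
def r(nm,c,rr,z0,z1):
    p=W[(np.hypot(W[...,0]-c[0],W[...,1]-c[1])<rr)&(W[...,2]>z0)&(W[...,2]<z1)]
    print(nm,len(p),len(p) and (np.round(np.median(p[:,2]),4),cv2.minEnclosingCircle(p[:,:2].astype(np.float32)),cv2.minAreaRect((p[:,:2]*1000).astype(np.float32))))
r('tin top',(.464,-.294),.05,.112,.128)
r('pan',(.464,-.294),.05,.032,.038)
r('bal',(.46,-.292),.1,.02,.04)
E
```

```text
tin top 7279 (np.float64(0.1194), ((0.47538042068481445, -0.29367345571517944), 0.045753248035907745), ((472.369873046875, -291.1336669921875), (71.02865600585938, 66.02775573730469), 50.9570198059082))
pan 4849 (np.float64(0.0339), ((0.4643934965133667, -0.2947532534599304), 0.045041222125291824), ((476.98529052734375, -295.0733642578125), (89.25391387939453, 63.86093521118164), 88.27961730957031))
bal 7784 (np.float64(0.0334), ((0.46832287311553955, -0.2952016294002533), 0.06472717970609665), ((468.7447814941406, -295.9669189453125), (99.90559387207031, 86.35215759277344), 73.72378540039062))
```

```bash
python3 -m handwheel '[[0,0,0,0,0.1,2,-1],[0,0,0,0,0,2,-1],[0,0,0,0,0,1,-1],[0,0,0,0,0,0.4,-1],[0,0,0,0,0,0.1,-1],[0,0,0,0,0,0,-1]]'
```

```text
clock: 24.82
tool_pos: [0.4647, -0.2953, 0.0092]
ee_rot: [3.141, 0.001, 0.001]
contact_force: [0.5, -0.6, -1.7]
gripper_width: 0.626
```

```bash
python3 -m handwheel '[[0,0,0,-0.03,-0.05,0.1,-1],[0,0,0,0,0,0.07,-1],[0,0,0,0,0,0,-1]]'
```

```text
clock: 25.2
tool_pos: [0.4643, -0.2949, 0.008]
ee_rot: [3.141, 0.001, 0.001]
contact_force: [-2.0, -0.2, 10.4]
gripper_width: 0.625
```

```bash
python3 -m handwheel '[[0,0,0,0,0,0,0.8],[0,0,0,0,0,0,0.8],[0,0,0,0,0,0,0.8],[0,0,0,0,0,-1.5,1],[0,0,0,0,0,-3,1],[0,0,0,0,0,-3,1],[0,0,0,-0.1,-3.5,0,1],[0,0,0,-0.1,-4,0,1],[0,0,0,-0.1,-4,0,1],[0,0,0,-0.1,-4,0,1],[0,0,0,-0.1,-4,0,1],[0,0,0,-0.1,-4,0,1]]';python3 -m handwheel '[[0,0,0,-0.1,-3.5,0,1],[0,0,0,-0.05,-2.65,0,1],[0,0,-0.157,0,0,0,1],[0,0,-0.157,0,0,0,1],[0,0,-0.157,0,0,0,1],[0,0,0,0,0,0,1],[0,0,0,0,0,0,1]]'; python3 - <<'E'
from h import *
def r(nm,c,rr,z0,z1):
    p=W[(np.hypot(W[...,0]-c[0],W[...,1]-c[1])<rr)&(W[...,2]>z0)&(W[...,2]<z1)]
    print(nm,len(p),len(p) and (np.round(np.median(p[:,2]),4),cv2.minEnclosingCircle(p[:,:2].astype(np.float32)),cv2.minAreaRect((p[:,:2]*1000).astype(np.float32))))
W=cloud(shot('wrist'))
r('box',(.456,.0015),.065,.025,.036)
W=cloud(shot('top'))
r('tin',(.464,-.294),.045,.058,.07)
r('pan',(.464,-.294),.06,.0315,.04)
E
```

```text
clock: 26.7
tool_pos: [0.458, -0.0583, 0.083]
ee_rot: [3.141, 0.001, 0.002]
contact_force: [0.4, -0.2, 0.3]
gripper_width: 1.002
clock: 27.58
tool_pos: [0.4565, 0.0018, 0.0824]
ee_rot: [3.056, 0.728, 0.001]
contact_force: [0.0, -0.3, 0.0]
gripper_width: 1.003
box 7194 (np.float64(0.0299), ((0.4561747908592224, 0.0024966865312308073), 0.05447084456682205), ((456.4909973144531, 2.0510330200195312), (89.89879608154297, 64.15343475341797), 26.986892700195312))
tin 633 (np.float64(0.0649), ((0.4635566473007202, -0.29490894079208374), 0.02939261496067047), ((463.6062316894531, -294.6069641113281), (57.109683990478516, 56.12566375732422), 58.215389251708984))
pan 684 (np.float64(0.0349), ((0.4569404125213623, -0.29184433817863464), 0.05196912959218025), ((462.9635925292969, -295.5306091308594), (90.007568359375, 89.33060455322266), 26.80011749267578))
```

The tin is centred on the pan, and the tool sits square over the box (27.0° against 26.8°). Picking the box.

```bash
python3 -m handwheel '[[0,0,0,0,0,2,1],[0,0,0,0,0,3,1],[0,0,0,0,0,3,1],[0,0,0,0,0,1.8,1],[0,0,0,0,0,0.7,1],[0,0,0,0,0,0.3,1],[0,0,0,0,0,0,1],[0,0,0,0,0,0,-1],[0,0,0,0,0,0,-1],[0,0,0,0,0,0,-1],[0,0,0,0,0,0,-1],[0,0,0,0,0,0,-1]]';python3 -m handwheel '[[0,0,0,0,0,-1,-1],[0,0,0,0,0,-2,-1],[0,0,0,0,0,-3,-1],[0,0,0,0,0,-3,-1],[0,0,0,0,0,0,-1],[0,0,0,0,0,0,-1]]'
```

```text
clock: 29.18
tool_pos: [0.4564, 0.0018, -0.0259]
ee_rot: [3.054, 0.734, 0.0]
contact_force: [-0.4, -0.4, 5.4]
gripper_width: 0.696
clock: 29.92
tool_pos: [0.4559, 0.0016, 0.0637]
ee_rot: [3.054, 0.734, -0.001]
contact_force: [0.1, -0.0, -1.8]
gripper_width: 0.693
```

```bash
python3 -m handwheel '[[0,0,0.164,0,0,-1,-1],[0,0,0.164,0,0,-1,-1],[0,0,0,1.3,1.8,0,-1],[0,0,0,2.4,3.2,0,-1],[0,0,0,2.6,3.5,0,-1],[0,0,0,2.6,3.5,0,-1],[0,0,0,2.4,3.2,0,-1],[0,0,0,1.7,2.3,0,-1],[0,0,0,1.1,1.57,0,-1],[0,0,0,0,0,2,-1],[0,0,0,0,0,0,-1],[0,0,0,0,0,0,-1]]'
python3 - <<'E'
from h import *
s=st();y=2*np.arctan2(s['ee_rot'][1],s['ee_rot'][0])
d=np.array([.6226,-.1668])-np.array(s['tool_pos'])[:2]
print(np.degrees(y),d@[np.cos(y),np.sin(y)],d@[np.sin(y),-np.cos(y)])
d=shot('wrist','w6.png');W=cloud(d)
h=cv2.cvtColor(d['pixels'],cv2.COLOR_BGR2GRAY)
p=W[(h<60)&(np.hypot(W[...,0]-.622,W[...,1]+.167)<.085)&(W[...,2]>0)&(W[...,2]<.009)];print(len(p),cv2.minAreaRect((p[:,:2]*1000).astype(np.float32)))
E
```

```text
clock: 31.42
tool_pos: [0.6222, -0.1657, 0.0632]
ee_rot: [-3.133, -0.228, 0.002]
contact_force: [-0.4, 0.6, -1.0]
gripper_width: 0.698
{'clock': 31.425, 'joint_positions': [0.4689, 0.6354, -0.4485, 1.6331, 0.3216, 0.9489, -1.5181], 'tool_pos': [0.6222, -0.1657, 0.0632], 'ee_rot': [-3.1326, -0.2282, 0.0024], 'contact_force': [-0.3521, 0.5674, -0.9842], 'gripper_width': 0.6983}
-351.66557122143837 0.00020600713139268858 0.001116599314924609
4211 ((665.1583862304688, -160.72300720214844), (32.76412582397461, 92.30777740478516), 8.281045913696289)
```

```bash
python3 -m handwheel '[[0,0,0,0,0.1,2.5,-1],[0,0,0,0,0,2.5,-1],[0,0,0,0,0,2,-1],[0,0,0,0,0,0.9,-1],[0,0,0,0,0,0.35,-1],[0,0,0,0,0,0.1,-1],[0,0,0,0,0,0,-1]]'
```

```text
clock: 32.35
tool_pos: [0.6238, -0.1677, -0.0189]
ee_rot: [3.133, 0.226, 0.002]
contact_force: [-0.2, 0.6, -1.7]
gripper_width: 0.694
```

```bash
python3 -m handwheel '[[0,0,0,-0.09,-0.08,0.15,-1],[0,0,0,0,0,0.08,-1],[0,0,0,0,0,0,-1]]'
```

```text
clock: 32.72
tool_pos: [0.6223, -0.1669, -0.0218]
ee_rot: [3.133, 0.226, 0.0]
contact_force: [0.3, 0.0, -0.1]
gripper_width: 0.694
```

```bash
python3 -m handwheel '[[0,0,0,0,0,0.06,-1],[0,0,0,0,0,0.04,-1],[0,0,0,0,0,0,-1]]'
```

```text
clock: 33.1
tool_pos: [0.6223, -0.167, -0.0218]
ee_rot: [3.133, 0.225, 0.0]
contact_force: [-4.0, 0.1, 10.4]
gripper_width: 0.695
```

```bash
python3 -m handwheel '[[0,0,0,0,0,0,0.9],[0,0,0,0,0,0,0.9],[0,0,0,0,0,0,0.9],[0,0,0,0,0,-1.5,0.9],[0,0,0,0,0,-3,0.9],[0,0,0,0,0,-5,0.9],[0,0,0,0,0,-5,0.9],[0,0,0,-4,0,-4,0.9],[0,0,0,-5,0,0,0.9],[0,0,0,-5,0,0,0.9],[0,0,0,-4,0,0,0.9],[0,0,0,0,0,0,0.9]]'
python3 - <<'E'
from h import *
shot('top','top9.png');b=shot('side','side9.png')
a=load('top')['pixels'];
cv2.imwrite('pics/fin.png',np.vstack([cv2.resize(a[120:290,130:490],(720,340),interpolation=3),cv2.resize(b['pixels'][90:400,160:440],(360,250)).copy() if 0 else np.pad(cv2.resize(b['pixels'][100:400,150:450],(250,250)),((0,0),(0,470),(0,0)))]))
def r(nm,c,rr,z0,z1):
  for n in('top','side'):
    W=cloud(load(n));p=W[(np.hypot(W[...,0]-c[0],W[...,1]-c[1])<rr)&(W[...,2]>z0)&(W[...,2]<z1)]
    if len(p)>5: print(nm,n,len(p),np.round(np.median(p[:,2]),4),np.round(cv2.minEnclosingCircle(p[:,:2].astype(np.float32))[0],4),[np.round(q,1) for q in cv2.minAreaRect((p[:,:2]*1000).astype(np.float32))])
r('vial',(.626,.155),.03,.038,.055)
r('jar',(.48,.300),.04,.048,.06)
r('tin',(.464,-.294),.045,.058,.07)
r('box',(.622,-.167),.065,.027,.045)
r('dish',(.611,-.009),.05,.005,.03)
st()
E
```

```text
clock: 34.6
tool_pos: [0.4415, -0.1937, 0.1631]
ee_rot: [3.132, 0.222, -0.002]
contact_force: [0.4, -0.1, 1.5]
gripper_width: 0.953
vial top 144 0.0458 [0.6249 0.1543] [array([625.1, 154. ]), array([26.4, 26.6]), np.float64(18.1)]
vial side 179 0.0468 [0.6245 0.1542] [array([625.8, 154.7]), array([26.5, 28. ]), np.float64(51.4)]
jar top 376 0.0541 [0.4805 0.2996] [array([480.1, 299.6]), array([42.9, 43.1]), np.float64(29.9)]
jar side 601 0.055 [0.481  0.3002] [array([480.9, 299.7]), array([42.6, 44.1]), np.float64(37.1)]
tin side 331 0.0658 [ 0.4658 -0.2932] [array([ 463.9, -291.6]), array([56.4, 56. ]), np.float64(89.4)]
box top 1249 0.0346 [ 0.6217 -0.1674] [array([ 621.6, -167.4]), array([91.6, 64.5]), np.float64(8.1)]
box side 798 0.0358 [ 0.6215 -0.1661] [array([ 621.9, -167.9]), array([91., 71.]), np.float64(9.6)]
dish top 288 0.011 [ 0.6082 -0.0067] [array([611.1, -11.7]), array([67.3, 84.1]), np.float64(10.8)]
dish side 426 0.0101 [ 0.6056 -0.0162] [array([609.8, -18.3]), array([79.5, 63.3]), np.float64(62.9)]
{'clock': 34.7, 'joint_positions': [0.728, 0.2892, -0.5278, 1.9141, 0.1743, 0.9808, -1.3063], 'tool_pos': [0.4449, -0.1929, 0.1632], 'ee_rot': [3.1325, 0.2249, 0.0029], 'contact_force': [0.3238, 0.1027, 0.0517], 'gripper_width': 0.9465}
```

View pics/fin.png

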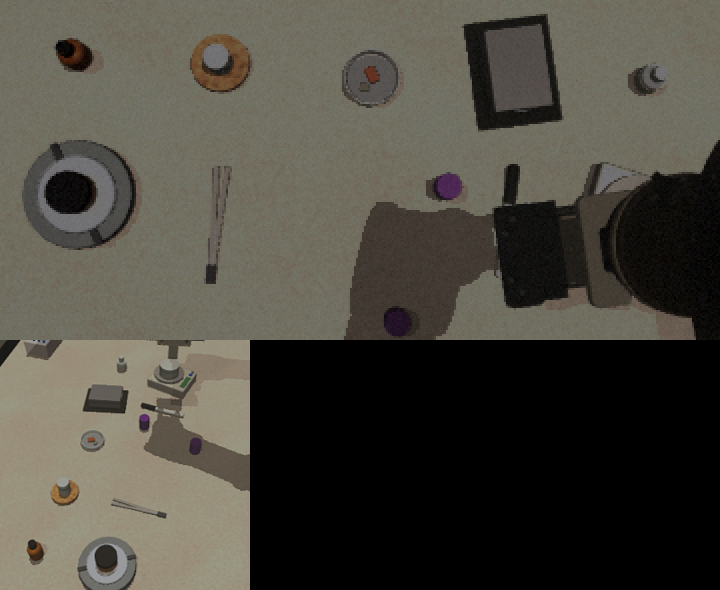

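```bash
python3 -c "
from station import arm;print(arm.close_job())"
```

```text
the job is handed in; nothing more can be done
None
```

The stack is taken apart and all four containers stand upright in their places. I handed the job in at about 34.7 s with the gripper clear of everything.

| Container | Place | Offset from centre (last camera checks) |
|---|---|---|
| Vial | cork pad | about 2 mm |
| Jar | light base glass | about 1 mm |
| Tin | balance pan | about 1 mm from the top camera, 2–3 mm from the side camera |
| Slide box | rubber mat | about 1 mm, long sides parallel to within about 0.2° (top camera) |

- **Missed first grasp:** My first grasp of the vial closed just above it and moved nothing. The real finger ends sit about 33 mm above the reported TCP, so I corrected for that in every later move.
- **Checks that were weaker:** In the last top view the arm hid the tin, so its final check there is from the side view only. The dish's fitted outline scattered by several mm between views, before and after the job. The pictures show it in the same place, with its chips and both purple look-alikes undisturbed.
- **Forces:** The highest force I read was about 10 N, when the tin and the slide box touched down.

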